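Rebuild the swing-arm pivot of a microscope stand

TASK

Put the pivot stack back on the post of the microscope stand: first the spacer sleeve, then the thrust washer, then the flanged bushing with its flange down. Push each one gently but firmly down the springy post until you feel it come up against what lies below, so that in the end the stack sits snug on the wave spring with no gaps and the spring loaded but never crushed flat. Leave everything else on the bench where it is.

Things in the scene. Friction and masses are not known exactly. Their poses are not given: they have to be found in the camera images.
- stand: Stand screwed fast to the bench: white flange 120 mm square and 14 mm thick, with a low boss and a springy upright pivot post in its middle. Origin on the post's axis at bench level, z up.
- post_top (a point): Middle of the post's top, 110 mm above the bench. The tip is 17 mm across and widens downwards; below 94 mm five springy steel leaves bow out of the post to 28 mm across. They grip every part threaded on: each needs about 2 to 6 N to slide down, and stays where it is left.
- post_foot (a point): The post's axis at the boss, 16 mm above the bench. Above it a dark clamp collar (48 mm across, with an ear) carries a 43 mm wave spring on which the stack rests. The collar's height differs each time: the spring's top is 33 to 58 mm above the bench, not measured, to be felt for. The spring gives 1 mm per 10 N and is crushed at 1.6 mm (16 N); push with 8 to 12 N.
- spacer: Spacer sleeve: plain aluminium tube, 44 mm outside, 26 mm bore, 24 mm tall, standing on end. Origin at the centre of its underside, z along its axis. Goes on first; either end down.
- washer: Thrust washer: flat thick steel ring, 60 mm outside, 26 mm bore, 6 mm thick, lying flat. Origin at the centre of its underside. Goes on second.
- bushing: Flanged bushing: brass sleeve 40 mm outside, 26 mm bore, 20 mm tall over all, with a flange 52 mm across and 6 mm thick at its foot. Stands on its flange, as it has to sit on the washer. Origin at the centre of the flange's underside, z along its axis. Goes on last.
- eyecap: Black plastic eyepiece cap, 38 mm across and 16 mm tall, lying among the parts; origin under its centre. To be left alone.
- shell: Small domed sea shell, about 52 mm across and 22 mm tall; origin under its centre. To be left alone.
- dish: Shallow glass dish, 90 mm across and 14 mm tall; origin under its centre. To be left alone.
- jar: Small glass specimen jar with a white cap, 44 mm across and about 55 mm tall; origin under its centre. To be left alone.
- forceps: Steel forceps, 127 mm long along their own x axis, 7 mm thick, lying flat; origin at mid-length. To be left alone.
Mind the look-alikes: they are no part of the job. There is more than one size of the spacer; the one meant has the size given above. Of the things that look like the washer, take the one that is nearest to the robot's base at the start.

How it is judged:
By the outcome, as a careful person would: the job done as asked, in the order asked, and still so for the second after the job is handed in, with the robot touching nothing.
It also fails if it takes over 72 s, if anything falls off the work surface, if the arm or the gripper's body presses on something with over 40 N, if the wrist force passes 120 N, or if a joint passes its speed limit or range.

ROBOT

A 7-joint arm with a two-finger parallel gripper is mounted at the origin on the work surface. World frame = base frame: x ahead of the robot, y to its left, z up, the work surface at z = 0. Lengths are in m, angles in rad, forces in N, time in s.
With the tool pointing down it reaches from about 0.425 to 1.025 m from the base axis. Payload 9.4 kg.
Tool frame: the origin (TCP) lies midway between the tips of the shut fingers; the grasp point (between the pads) lies 19 mm behind it; z points along the fingers, y is the direction in which the jaws open and shut (so a half turn about z gives the same grasp; the last joint's range is limited). The gripper opens to 85 mm and grips with 20 to 120 N. Pads are 22 mm wide; open, the fingers measure 114 mm over their backs; the gripper's body (76 mm by 85 mm) begins 54 mm behind the grasp point. The pads swing forward as they close: fully open they stand 13 mm farther back than shut.
Start: joints at [1.139, 0.599, -0.003, 1.599, 0.002, 0.943, -0.08], TCP at [0.252, -0.68, 0.231] pointing down, gripper open.
Joint ranges: [-2.57, 2.57], [-0.35, 1.97], [-1.29, 1.29], [0.11, 2.56], [-1.05, 4.19], [0.11, 1.86], [-2.63, 2.63]. Speed limits (rad/s): [2.22, 2.22, 3.01, 3.01, 3.14, 3.14, 3.14].

INTERFACE

Orientations are given as a rotation vector (axis times angle).
In Python, from plant import telemetry, eyes, job gives the robot as it stands.
- The arm moves only by the tool arm_command, never from a script. Its argument "rows" is one flat list of numbers, 4 for each row, row after row: the shift along the tool's x, y, z in mm, then the turn about the tool's z in degrees. In form: [tx, ty, tz, turn, tx, ty, tz, turn, ...]. A call has 1 to 20 rows; each row is the pose to reach, as a shift and turn from the pose measured when the call began, along the tool's axes at that moment; what a row does not reach only later rows make up. A row lasts 1/8 s, in which the tool goes at most 62.5 mm and 10.7 degrees, less where a joint would pass 70% of its speed; a pose out of reach is approached as far as the arm can. A call with a gripper value outside its range is refused whole. "jaw" is the gripper's target within -1 to 1 (shut at 1, half-way at 0, fully open at -1), set as the call begins (left out, the last holds). The fingers move at their own pace and stop on an object; the grip force is fixed at half the most. Time passes only in rows, so rows that repeat a pose let the fingers close. It gives the time, the measured TCP pose, the force and the opening at its end, in the units of the state.
- telemetry.sense(): the state, without advancing time (a new reading comes with each control period).
- eyes.read_camera(name): name is "side" or "top" or "wrist"; returns (picture, depth): 480x640x3 uint8, blue, green, red; 480x640 float32, m along the optical axis (not along the pixel's ray), 0 where there is no reading.
- eyes.camera_model(name): a dict with "mtx" (3x3 intrinsics, pixels), "world_to_cam" (4x4, takes a point from world to camera coordinates); the wrist camera has in their place "hand_eye" (4x4, takes a point from camera to tool coordinates, whose origin is the TCP and whose axes are the flange's). Camera axes: x right, y up, looking along -z (the intrinsics and any distortion apply to the point x, -y, -z); pixel columns grow to the right and rows downward; lengths in m; the calibration is good to about 2 mm. A picture is of the moment at which its call begins: read the wrist's pose just before it. camera_model takes no time and is no camera call.
- job.finish_job(): hands the job in, once; it reports no verdict.
Trained networks look in the newest picture that a camera, given by its name, has taken for a name from the list of things; names that differ only in an ending like _2 or _b are one class to them, and where a whole thing is asked for, a point or a joint stands for the part that bears it (a point fixed in the world has none). Each returns a list of dicts, best first, with "confidence" (0 to 1); they miss things now and then, are a little off and sometimes report something else, mostly with a low value. They report only what shows in the picture. A call takes as long as a camera call. They do not tell look-alikes from the thing itself.
- eyes.silhouettes(target, camera): "pixels" (480x640 bool, what is visible of it).
- eyes.spot_point(target, camera): "point" ([x, y, z] in m, in world coordinates, good to about 4 mm: a listed point, or the origin of a listed thing).
The state is a dict: "time_s": time; "q": joint angles; "joint_velocities": joint speeds; "joint_efforts": joint torques, N m; "position": TCP position; "tcp_rot": TCP orientation; "wrist_force": force on the tool from outside, world axes, zero at the start; "torque": the same for the moment, N m; "opening": opening from 0.0 (shut) to 1.0 (fully open).
Only numpy, scipy, OpenCV 4.12 (cv2) and the standard library are available. Lean on these libraries where they do the work, as an engineer would, in place of code of your own. Each camera call takes 0.05 s, during which the arm holds its last target.

## Working session

There is one attempt and no reset: what is moved stays moved. The work goes in short steps, Python scripts to look and compute and a tool call to move; the robot and the scene stay as the last step left them, time stands still between calls to the robot, and variables do not carry over. Pictures are saved under pics/ and viewed, and the job is handed in when it is done.

Besides the shell and the picture viewer there is one more tool, called as name(argument=value, ...), one argument or row to a line, values as JSON. arm_command: Moves the arm, as the interface text tells. Its arguments: {"type":"object","properties":{"rows":{"type":"array"},"jaw":{"type":"number"}},"required":["rows"]}

```bash
ls; mkdir -p pics; python3 - <<'E'
from plant import telemetry, eyes, job
import cv2
print(telemetry.sense())
for c in ['top','side','wrist']:
    p,d=eyes.read_camera(c); cv2.imwrite(f'pics/{c}0.png',p); import numpy as np; np.save(f'pics/{c}0.npy',d)
    m=eyes.camera_model(c); print(c,m)
    if c!='wrist':
        for t in ['spacer','washer','bushing','post_top','stand']:
            for r in eyes.spot_point(t,c): print(c,t,r)
print(telemetry.sense()['time_s'])
E
```

```text
pics
{'time_s': 0.0, 'q': array([ 1.13930271,  0.60012886, -0.00252471,  1.60015714,  0.00180515,
        0.94287145, -0.07980295]), 'joint_velocities': array([-9.66301590e-04, -8.81432550e-04,  8.84613101e-04, -1.11865226e-04,
        1.13246471e-03,  5.72295545e-04,  9.15455758e-05]), 'joint_efforts': array([ 6.75765950e-04, -7.76476192e+01,  1.56470999e+00, -2.58020711e+01,
        1.23835809e-02,  8.76760081e-03, -1.25527271e-05]), 'position': array([ 0.25166822, -0.67940761,  0.23040478]), 'tcp_rot': array([-3.09079860e+00, -5.54191819e-01,  6.74712896e-04]), 'wrist_force': array([0.62458695, 0.48999225, 0.48320445]), 'torque': array([ 0.03995738, -0.03258203,  0.0438011 ]), 'opening': 1.0030048270355236}
top {'mtx': array([[598.96295849,   0.        , 316.43377022],
       [  0.        , 598.96295849, 238.46118009],
       [  0.        ,   0.        ,   1.        ]]), 'world_to_cam': array([[ 1.66130464e-02, -9.99861990e-01, -8.28226367e-05,
        -2.96573376e-02],
       [ 9.90130821e-01,  1.64398310e-02,  1.39178621e-01,
        -5.64757549e-01],
       [-1.39158051e-01, -2
[... 1563 characters left out ...]
0.0947, -0.0015], 'confidence': 0.91}
side post_top {'point': [0.61, 0.1935, 0.1109], 'confidence': 0.77}
side stand {'point': [0.6119, 0.1974, 0.0011], 'confidence': 0.72}
wrist {'mtx': array([[347.5798622 ,   0.        , 318.78377642],
       [  0.        , 347.5798622 , 236.18103896],
       [  0.        ,   0.        ,   1.        ]]), 'hand_eye': array([[ 1.24621326e-03,  9.45509832e-01,  3.25591161e-01,
         8.36029663e-02],
       [ 9.99999222e-01, -1.19785243e-03, -3.48999161e-04,
        -1.26759731e-03],
       [ 6.00280248e-05,  3.25591342e-01, -9.45510589e-01,
        -1.42375693e-01],
       [ 0.00000000e+00,  0.00000000e+00,  0.00000000e+00,
         1.00000000e+00]])}
0.65
```

View pics/top0.png

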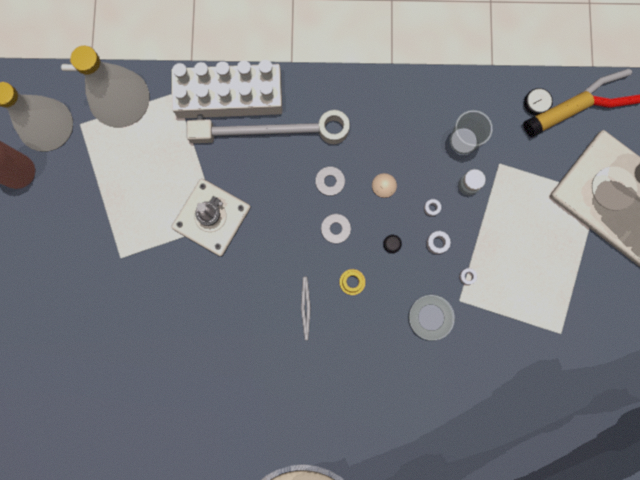

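View pics/side0.png

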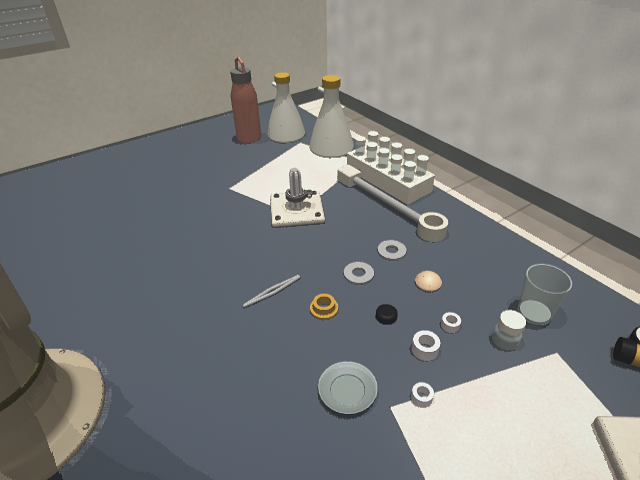

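```bash
cat > h.py <<'E'
import numpy as np, cv2
from scipy.spatial.transform import Rotation as R
from plant import telemetry, eyes, job
def T_cam(name, s=None):
    m=eyes.camera_model(name)
    if name!='wrist': return m['mtx'], np.linalg.inv(m['world_to_cam'])
    s=s or telemetry.sense(); T=np.eye(4); T[:3,:3]=R.from_rotvec(s['tcp_rot']).as_matrix(); T[:3,3]=s['position']
    return m['mtx'], T@m['hand_eye']
def cloud(name,d,s=None):
    K,T=T_cam(name,s); v,u=np.mgrid[0:480,0:640]
    p=np.stack([(u-K[0,2])/K[0,0]*d, -(v-K[1,2])/K[1,1]*d, -d],-1)
    return p@T[:3,:3].T+T[:3,3]
def proj(name,P,s=None):
    K,T=T_cam(name,s); c=np.linalg.inv(T)@np.r_[P,1]; return K[0,2]+K[0,0]*c[0]/-c[2], K[1,2]-K[1,1]*c[1]/-c[2]
def plane(name,uv,z,s=None):
    K,T=T_cam(name,s); uv=np.atleast_2d(uv).astype(float)
    d=np.stack([(uv[:,0]-K[0,2])/K[0,0], -(uv[:,1]-K[1,2])/K[1,1], -np.ones(len(uv))],-1)@T[:3,:3].T
    o=T[:3,3]; return o+d*((z-o[2])/d[:,2])[:,None]
def circ(P):
    A=np.c_[2*P[:,:2],np.ones(len(P))]; x=np.linalg.lstsq(A,(P[:,:2]**2).sum(1),rcond=None)[0]
    return x[:2], np.sqrt(x[2]+x[0]**2+x[1]**2)
def to_tool(dw,s=None):
    s=s or telemetry.sense(); return R.from_rotvec(s['tcp_rot']).inv().apply(dw)*1000
E
python3 - <<'E'
from h import *
s=telemetry.sense(); print(R.from_rotvec(s['tcp_rot']).as_matrix().round(3))
for c in ['top','side']:
    d=np.load(f'pics/{c}0.npy'); eyes.read_camera(c); W=cloud(c,d)
    for t in ['spacer','washer','bushing','eyecap','shell','dish','jar','forceps','stand']:
        for r in eyes.silhouettes(t,c):
            m=r['pixels']; P=W[m&(d>0)]; z=np.percentile(P[:,2],[5,50,95])
            zt=z[2]; Q=P[P[:,2]>zt-.004] 
            print(c,t,r['confidence'],'n',m.sum(),'pix',np.argwhere(m).mean(0)[::-1].round(), 'z',(z*1000).round(1),'top mid',((Q.min(0)+Q.max(0))/2*1000).round(1),'ext',((Q.max(0)-Q.min(0))*1000).round(1))
d=np.load('pics/side0.npy');W=cloud('side',d)
# post profile
c=np.array([.61,.195]); M=(np.hypot(W[...,0]-c[0],W[...,1]-c[1])<.04)&(d>0)
P=W[M]
for z in np.arange(0,.115,.005):
    Q=P[(P[:,2]>=z)&(P[:,2]<z+.005)]
    if len(Q): print(round(z*1000),len(Q),(Q.min(0)*1000).round()[:2],(Q.max(0)*1000).round()[:2])
print(telemetry.sense()['time_s'])
E
python3 - <<'E'
import cv2
a=cv2.imread('pics/top0.png');b=cv2.imread('pics/side0.png')
A=cv2.resize(a[160:300,300:490],None,fx=4,fy=4);cv2.imwrite('pics/topc.png',A)
B=cv2.resize(b[150:240,260:340],None,fx=6,fy=6);cv2.imwrite('pics/sidec.png',B)
E
```

```text
[[ 0.938  0.347 -0.   ]
 [ 0.347 -0.938 -0.   ]
 [-0.    -0.    -1.   ]]
top spacer 0.56 n 326 pix [439. 243.] z [ 2.6 23.3 28. ] top mid [ 564.1 -263.2   27.4] ext [40.6 41.8  6.9]
top spacer 0.46 n 169 pix [468. 276.] z [ 4.1 16.9 21.3] top mid [ 498.9 -323.1   20.3] ext [30.  30.1  5.9]
top spacer 0.45 n 143 pix [432. 207.] z [ 7.8 17.1 21.7] top mid [ 636.  -252.9   20.9] ext [29.3 30.9  6.5]
top washer 0.7 n 607 pix [329. 181.] z [-0.3  6.2 10.4] top mid [689.7 -45.9  10.5] ext [58.3 57.3  8.2]
top washer 0.66 n 645 pix [336. 228.] z [-1.   6.1 10.1] top mid [591.7 -58.5   9.8] ext [58.  58.8  7.4]
top washer 0.22 n 370 pix [438. 242.] z [-0.2 22.9 28. ] top mid [ 565.1 -263.2   27.4] ext [42.5 41.8  6.9]
top bushing 0.9 n 418 pix [352. 282.] z [ 1.6  9.5 23. ] top mid [483.  -93.   22.6] ext [37.6 37.7  7.2]
top bushing 0.64 n 3489 pix [211. 217.] z [10.  15.2 76.3] top mid [610.2 194.2  93.7] ext [27.2 26.2 42.4]
top eyecap 0.61 n 248 pix [392. 243.] z [12.2 15.7 20. ] top mid [ 561.4 -172.7   19.2] ext [32.4 33.8  6.4]
top shell 0.56 n 430 pix [384. 185.] z [ 8.2 16.2 23. ] t
[... 2033 characters left out ...]
6 11.6 21. ] top mid [481.8 -93.9  19.8] ext [39.7 40.4  5.5]
10 168 [571. 156.] [648. 233.]
15 212 [577. 160.] [648. 229.]
20 23 [595. 178.] [621. 194.]
25 17 [596. 179.] [621. 196.]
30 3 [595. 181.] [609. 193.]
35 11 [587. 170.] [635. 191.]
40 49 [585. 163.] [637. 206.]
45 92 [585. 166.] [642. 219.]
50 97 [586. 169.] [641. 212.]
55 26 [590. 174.] [620. 200.]
60 22 [596. 180.] [621. 194.]
65 26 [595. 179.] [622. 194.]
70 24 [595. 179.] [621. 192.]
75 22 [594. 180.] [618. 194.]
80 21 [595. 181.] [618. 204.]
85 23 [595. 179.] [619. 197.]
90 23 [595. 179.] [620. 193.]
95 29 [595. 179.] [621. 205.]
100 25 [597. 182.] [619. 203.]
105 33 [598. 184.] [617. 204.]
110 12 [600. 188.] [615. 199.]
1.65
```

View pics/topc.png

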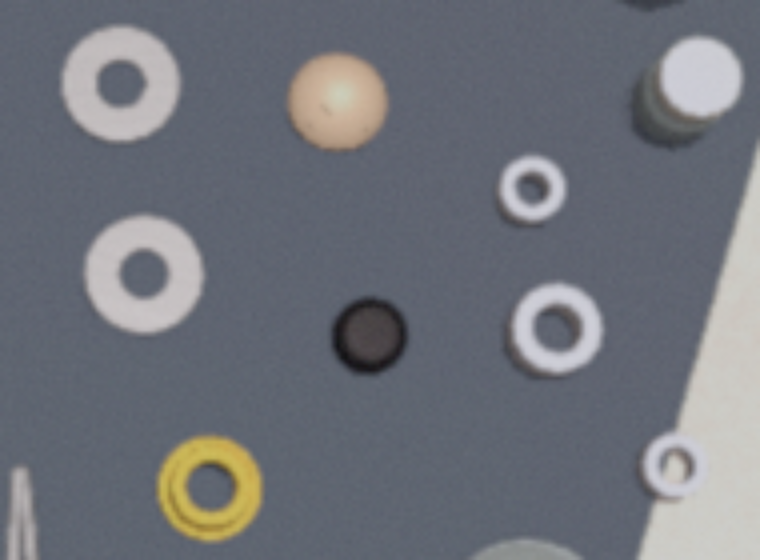

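View pics/sidec.png

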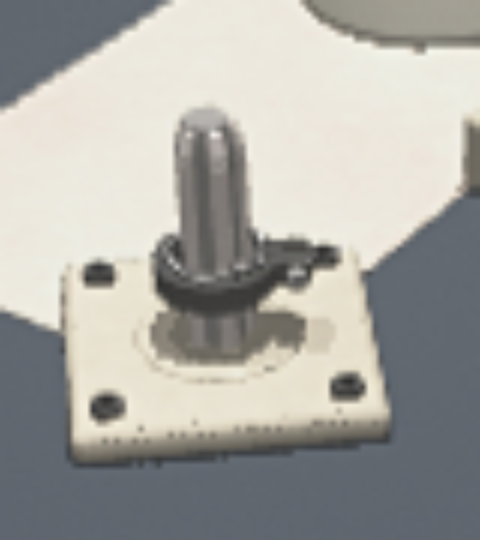

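View pics/wrist0.png

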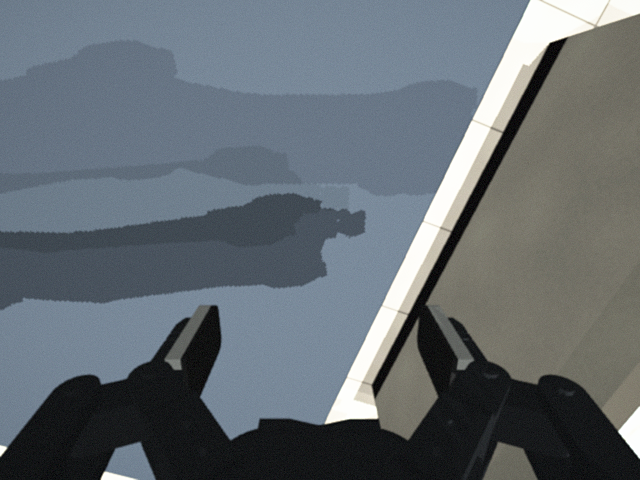

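Look-alikes: for the spacer, the rings at top-picture pixels (439,242), (433,208) and (468,277). The first measures about 42 mm across and 24 mm tall, and the others about 30 mm, so I take (439,242). For the washer, (336,229) and (330,181). The first lies nearer the base (r 0.59 against 0.69 m), so I take it. The only bushing is at (352,282). The crop agrees with these sizes. The spring's top looks to be about 50–57 mm high. I'll go above the spacer for a close look.

arm_command(
  rows=[44, -28, 4, 0, 87, -56, 15, 0, 131, -85, 30, 0, 174, -113, 45, 0, 218, -141, 60, 0, 262, -169, 75, 0, 305, -197, 90, 0, 349, -226, 100, 0, 392, -254, 110, 0, 436, -282, 121, 0, 436, -282, 121, 0, 436, -282, 121, 0],
  jaw=-1,
)

```text
time_s: 3.15
position: [0.5625, -0.2642, 0.1102]
tcp_rot: [3.092, 0.555, -0.001]
wrist_force: [0.3, -0.9, 0.3]
opening: 1.0
```

```bash
cat > look.py <<'E'
from h import *
import sys
def look(tag,t,ztop,rr):
    s=telemetry.sense(); p,d=eyes.read_camera('wrist'); cv2.imwrite(f'pics/{tag}.png',p)
    W=cloud('wrist',d,s)
    print('t',s['time_s'],'pos',(s['position']*1000).round(1),'F',s['wrist_force'].round(2),'open',round(s['opening'],3))
    for r in eyes.spot_point(t,'wrist'): print('spot',r)
    for r in eyes.silhouettes(t,'wrist'):
        m=r['pixels'].astype(np.uint8)
        cs,_=cv2.findContours(m,cv2.RETR_EXTERNAL,cv2.CHAIN_APPROX_NONE); c=max(cs,key=cv2.contourArea)[:,0]
        P=W[(m>0)&(d>0)]; z=np.percentile(P[:,2],[5,50,95])
        Q=P[abs(P[:,2]-ztop)<.003]; 
        mid=(Q.min(0)+Q.max(0))/2 if len(Q) else np.zeros(3)
        hull=cv2.convexHull(Q[:,:2].astype(np.float32)*1000)[:,0] if len(Q)>5 else None
        cc=cv2.minEnclosingCircle(hull) if hull is not None else None
        print(r['confidence'],'pix',c.mean(0).round(),'z',(z*1000).round(1),'mid',(mid*1000).round(1),'enc',cc)
        if cc:
            print(' d tool(mm)',to_tool(np.r_[np.array(cc[0])/1000,0]-np.r_[s['position'][:2],0],s).round(1))
if __name__=='__main__': look(sys.argv[1],sys.argv[2],float(sys.argv[3]),0)
E
python3 look.py w1 spacer 0.024
```

```text
t 3.15 pos [ 562.5 -264.2  110.2] F [ 0.29 -0.94  0.31] open 1.0
spot {'point': [0.498, -0.3288, -0.0027], 'confidence': 0.9}
spot {'point': [0.6339, -0.2544, -0.0022], 'confidence': 0.74}
spot {'point': [0.5655, -0.261, 0.0028], 'confidence': 0.57}
0.78 pix [340. 133.] z [ 7.7 17.3 18.4] mid [0. 0. 0.] enc None
0.62 pix [357. 330.] z [ 0.7 15.9 18. ] mid [0. 0. 0.] enc None
0.6 pix [317. 236.] z [ 4.8 23.4 24.8] mid [ 563.7 -261.5   23.6] enc ((563.5931396484375, -261.5008850097656), 21.933971405029297)
 d tool(mm) [ 2.  -2.2 -0. ]
```

View pics/w1.png

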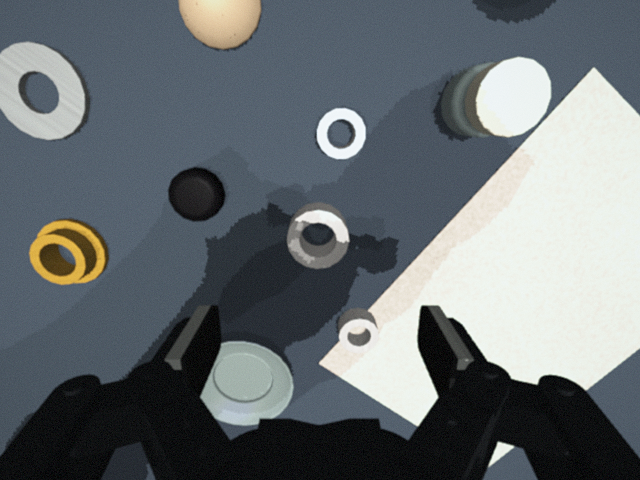

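arm_command(
  rows=[2, -2, 30, 0, 2, -2, 60, 0, 2, -2, 85, 0, 2, -2, 98, 0, 2, -2, 104, 0, 2, -2, 104, 0],
)

```text
time_s: 4.05
position: [0.5631, -0.2635, 0.0069]
tcp_rot: [3.092, 0.55, 0.0]
wrist_force: [-0.5, -0.4, 0.4]
opening: 1.005
```

arm_command(
  rows=[0, 0, 0, 0, 0, 0, 0, 0, 0, 0, 0, 0, 0, 0, 0, 0, 0, 0, 0, 0, 0, 0, 0, 0],
  jaw=1,
)

```text
time_s: 4.8
position: [0.5635, -0.2636, 0.0079]
tcp_rot: [3.092, 0.55, 0.002]
wrist_force: [-1.2, 0.1, 8.7]
opening: 0.491
```

arm_command(
  rows=[0, 0, -20, 0, 0, 0, -60, 0, 10, -30, -110, 0, 27, -85, -145, 0, 44, -140, -162, 0, 62, -195, -162, 0, 79, -250, -162, 0, 97, -305, -162, 0, 114, -360, -162, 0, 131, -414, -162, 0, 131, -414, -162, 0, 131, -414, -162, 0],
)

```text
time_s: 6.3
position: [0.5434, 0.17, 0.1701]
tcp_rot: [3.091, 0.55, 0.002]
wrist_force: [0.1, -0.8, -0.1]
opening: 0.491
```

```bash
cat > lpost.py <<'E'
from h import *
import sys
s=telemetry.sense(); p,d=eyes.read_camera('wrist'); cv2.imwrite(f'pics/{sys.argv[1]}.png',p)
print('t',s['time_s'],'pos',(s['position']*1000).round(1),'F',s['wrist_force'].round(2),'open',round(s['opening'],3))
for r in eyes.spot_point('post_top','wrist'): print('spot',r, to_tool(np.array(r['point'])-s['position'],s).round(1))
W=cloud('wrist',d,s); np.save(f'pics/{sys.argv[1]}.npy',W)
r=np.hypot(W[...,0]-.609,W[...,1]-.194)
for lo,hi in [(.108,.115),(.1,.107),(.04,.062)]:
    M=(r<.032)&(W[...,2]>lo)&(W[...,2]<hi)&(d>0); Q=W[M]
    if len(Q)>5:
        c=cv2.minEnclosingCircle(Q[:,:2].astype(np.float32)*1000); print(lo,len(Q),'mid',((Q.min(0)+Q.max(0))/2*1000).round(1),c, to_tool(np.r_[np.array(c[0])/1000,0]-np.r_[s['position'][:2],0],s).round(1), 'z',(np.percentile(Q[:,2],[10,50,90])*1000).round(1))
R_=(r>.015)&(r<.03)&(W[...,2]>.02)&(W[...,2]<.08)&(d>0)
print('ring z hist',np.histogram(W[R_][:,2]*1000,bins=range(20,82,2)))
E
python3 lpost.py w2
```

```text
t 6.3 pos [543.4 170.  170.1] F [ 0.15 -0.85 -0.06] open 0.491
0.108 797 mid [609.  197.9 109.9] ((609.4002075195312, 197.9915771484375), 9.86782169342041) [71.6 -3.4  0.1] z [108.6 109.6 110.6]
0.1 344 mid [609.2 197.9 103.5] ((609.5746459960938, 198.27313232421875), 12.977781295776367) [71.9 -3.6  0.1] z [100.7 104.  106.5]
0.04 2496 mid [613.3 196.2  50. ] ((613.006591796875, 194.04917907714844), 29.271020889282227) [73.7  1.5  0.1] z [49.  50.3 52.9]
ring z hist (array([   0,    0,    0,    0,    0,    0,    0,    0,    0,    1,    3,
          1,   10,   42,  748, 1060,  161,   99,    8,    0,    0,    1,
          0,    0,    0,    0,    0,    0,    0,    0]), array([20, 22, 24, 26, 28, 30, 32, 34, 36, 38, 40, 42, 44, 46, 48, 50, 52,
       54, 56, 58, 60, 62, 64, 66, 68, 70, 72, 74, 76, 78, 80]))
```

View pics/w2.png

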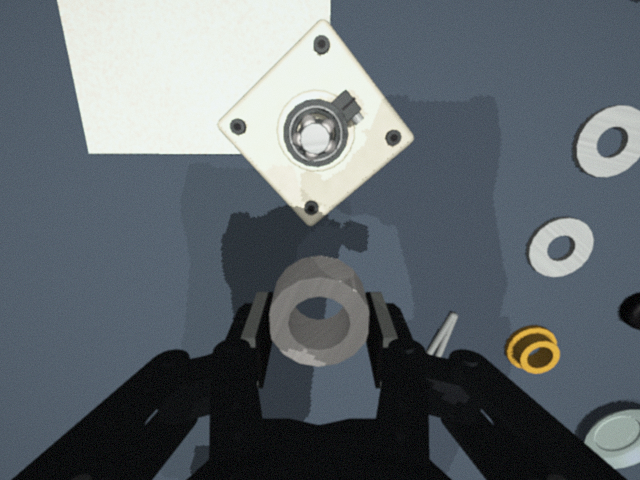

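```bash
cat > part.py <<'E'
from h import *
import sys
def part(W,s,rmax,R0,zmin=-.05):
    P=(W.reshape(-1,3)-s['position'])@R.from_rotvec(s['tcp_rot']).as_matrix()*1000
    return P
s=telemetry.sense(); W=np.load(f'pics/{sys.argv[1]}.npy'); P=part(W,s,0,0).reshape(480,640,3)
Z=P[...,2]
M=(np.hypot(P[...,0],P[...,1])<40)&(Z>-40)&(Z<15)
print(np.histogram(Z[M],bins=range(-40,16,2)))
zt=float(sys.argv[2]); rp=float(sys.argv[3])
Q=P[M&(abs(Z-zt)<2)&(abs(P[...,1])<rp+.5)]
print(len(Q),Q.min(0).round(1),Q.max(0).round(1))
# bore fit: inner edge
best=[]
for x in np.arange(-8,8.1,.5):
    for y in np.arange(-5,5.1,.5):
        r=np.hypot(Q[:,0]-x,Q[:,1]-y); best.append((((r<12.5)|(r>rp+.5)).sum(),x,y))
b=min(best)[0]; B=np.array([q for q in best if q[0]<=b+3]); print('best',b,B[:,1:].mean(0),len(B))
E
python3 part.py w2 -17 22
```

```text
(array([ 750,  234,  231,  286,  298,  273,  272,  257,  256,  223,  241,
       2878, 2397,  522,  467,  446,  410,  349,  289,  279,  286,  253,
        248,  164,   10,    0,    0]), array([-40, -38, -36, -34, -32, -30, -28, -26, -24, -22, -20, -18, -16,
       -14, -12, -10,  -8,  -6,  -4,  -2,   0,   2,   4,   6,   8,  10,
        12,  14]))
4650 [-20.9 -22.5 -19. ] [ 23.1  22.5 -15. ]
best 84 [ 1.25 -2.5 ] 2
```

arm_command(
  rows=[24, -1, 0, 0, 50, -2, 0, 0, 70, -2, 0, 0, 70, -2, 10, 0, 70, -2, 25, 0, 70, -2, 35, 0, 70, -2, 45, 0, 70, -2, 50, 0, 70, -2, 55, 0, 70, -2, 60, 0, 70, -2, 60, 0],
)

```text
time_s: 7.78
position: [0.6088, 0.1948, 0.1097]
tcp_rot: [3.092, 0.547, 0.002]
wrist_force: [0.4, 1.6, -1.2]
opening: 0.49
```

```bash
python3 - <<'E'
from h import *
s=telemetry.sense(); print((s['position']*1000).round(1),s['wrist_force'].round(1),s['torque'].round(2))
a,_=eyes.read_camera('side'); b,_=eyes.read_camera('wrist')
A=cv2.resize(a[130:240,240:350],(480,480)); cv2.imwrite('pics/c3.png',np.hstack([A[:,:],b[180:480,190:450].copy() if 0 else cv2.resize(b[180:480,190:450],(320,480))]))
E
```

```text
[608.8 194.8 109.7] [ 0.4  1.6 -1.2] [ 0.28 -0.04  0.02]
```

View pics/c3.png

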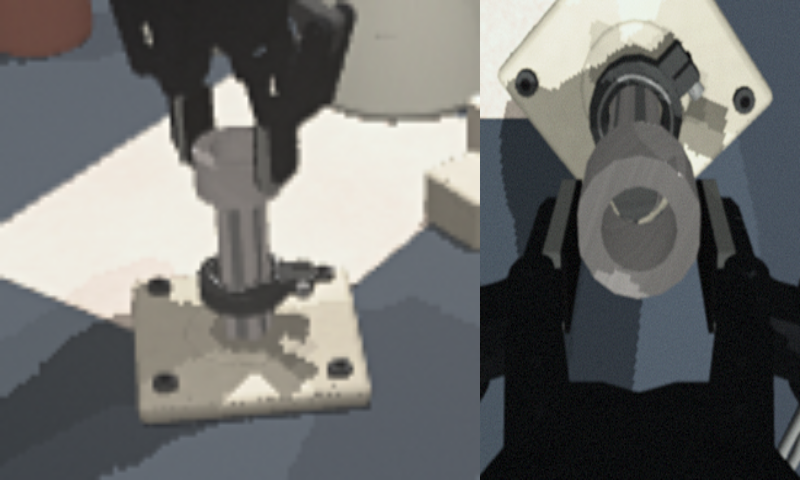

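The spacer's bore is over the post tip, centred at wrist crop (637,200). Now down onto the leaves.

arm_command(
  rows=[0, 0, 4, 0, 0, 0, 8, 0, 0, 0, 12, 0, 0, 0, 16, 0, 0, 0, 20, 0, 0, 0, 20, 0],
)

```text
time_s: 8.62
position: [0.609, 0.1949, 0.0895]
tcp_rot: [3.092, 0.547, 0.002]
wrist_force: [2.4, 4.4, -2.9]
opening: 0.489
```

arm_command(
  rows=[0, 0, 4, 0, 0, 0, 8, 0, 0, 0, 12, 0, 0, 0, 16, 0],
)

```text
time_s: 9.12
position: [0.6091, 0.1949, 0.0733]
tcp_rot: [3.092, 0.547, 0.003]
wrist_force: [1.0, 3.8, 2.8]
opening: 0.491
```

```bash
cat > st.py <<'E'
from h import *
for i in range(1):
    s=telemetry.sense(); print(s['time_s'],(s['position']*1000).round(2),s['wrist_force'].round(2),s['torque'].round(2),s['joint_efforts'].round(1))
E
python3 st.py
```

```text
9.125 [609.05 194.92  73.27] [1.02 3.81 2.83] [ 0.8  -0.22  0.05] [  2.  -72.2   4.8 -13.7   0.5   0.8  -0. ]
```

arm_command(
  rows=[0, -1, 2, 0, 0, -1, 4, 0, 0, -1, 5, 0, 0, -1, 6, 0, 0, -1, 7, 0],
)

```text
time_s: 9.75
position: [0.6088, 0.1958, 0.0663]
tcp_rot: [3.092, 0.547, 0.003]
wrist_force: [2.4, 3.2, 3.3]
opening: 0.492
```

arm_command(
  rows=[0, 0, 0.5, 0, 0, 0, 1, 0],
)

```text
time_s: 10.0
position: [0.6088, 0.1958, 0.0653]
tcp_rot: [3.092, 0.547, 0.003]
wrist_force: [1.3, 2.0, 2.6]
opening: 0.489
```

arm_command(
  rows=[0, 0, 0.5, 0, 0, 0, 1, 0],
)

```text
time_s: 10.25
position: [0.6088, 0.1957, 0.0643]
tcp_rot: [3.092, 0.547, 0.003]
wrist_force: [1.9, 2.6, 2.7]
opening: 0.488
```

arm_command(
  rows=[0, 0, 0.5, 0, 0, 0, 1, 0],
)

```text
time_s: 10.5
position: [0.6088, 0.1957, 0.0632]
tcp_rot: [3.092, 0.547, 0.003]
wrist_force: [1.7, 2.4, 3.7]
opening: 0.489
```

arm_command(
  rows=[0, 0, 0.4, 0, 0, 0, 0.8, 0],
)

```text
time_s: 10.75
position: [0.6089, 0.1958, 0.0627]
tcp_rot: [3.092, 0.547, 0.003]
wrist_force: [0.5, 3.3, 7.3]
opening: 0.49
```

arm_command(
  rows=[0, 0, 0.4, 0, 0, 0, 0.8, 0],
)

```text
time_s: 11.0
position: [0.6089, 0.1958, 0.0625]
tcp_rot: [3.092, 0.547, 0.004]
wrist_force: [-0.1, 1.3, 11.0]
opening: 0.49
```

arm_command(
  rows=[0, 0, 0, 0],
)

```text
time_s: 11.12
position: [0.6089, 0.1958, 0.0626]
tcp_rot: [3.092, 0.547, 0.004]
wrist_force: [1.7, 2.2, 1.6]
opening: 0.492
```

arm_command(
  rows=[0, 0, 0, 0, 0, 0, 0, 0, 0, 0, 0, 0],
  jaw=-1,
)

```text
time_s: 11.5
position: [0.6084, 0.1953, 0.0623]
tcp_rot: [3.092, 0.546, 0.002]
wrist_force: [-0.3, -0.3, 0.7]
opening: 0.996
```

arm_command(
  rows=[0, 0, -15, 0, 0, 0, -45, 0, 0, 0, -80, 0, -10, 20, -95, 0, -32, 70, -95, 0, -55, 120, -95, 0, -77, 170, -80, 0, -95, 210, -60, 0, -105, 233, -48, 0, -105, 233, -48, 0, -105, 233, -48, 0],
)

```text
time_s: 12.88
position: [0.5893, -0.0594, 0.111]
tcp_rot: [3.092, 0.546, 0.002]
wrist_force: [-0.2, 0.4, 0.5]
opening: 0.999
```

```bash
python3 look.py w4 washer 0.006; python3 - <<'E'
from h import *
a,d=eyes.read_camera('side'); A=cv2.resize(a[150:240,250:350],(600,540)); cv2.imwrite('pics/s4.png',A)
W=cloud('side',d); r=np.hypot(W[...,0]-.609,W[...,1]-.195); M=(r<.026)&(W[...,2]>.03)&(d>0); print(np.histogram(W[M][:,2]*1000,bins=range(30,116,4)))
E
```

```text
t 12.875 pos [589.3 -59.4 111. ] F [-0.24  0.39  0.51] open 0.999
spot {'point': [0.5902, -0.0547, 0.0009], 'confidence': 0.64}
0.91 pix [316. 229.] z [4.2 5.8 6.9] mid [590.2 -55.6   5.5] enc ((590.1678466796875, -55.532684326171875), 29.925914764404297)
 d tool(mm) [ 2.1 -3.3 -0. ]
0.65 pix [348.  90.] z [4.4 5.8 7. ] mid [688.7 -42.4   5.7] enc ((688.748046875, -42.670475006103516), 29.93824577331543)
 d tool(mm) [99.1 18.4  0.1]
(array([ 1,  0, 26, 30, 50, 38, 17, 28, 28, 30, 27, 46, 87, 18, 19, 17, 18,
       21, 15, 23, 14]), array([ 30,  34,  38,  42,  46,  50,  54,  58,  62,  66,  70,  74,  78,
        82,  86,  90,  94,  98, 102, 106, 110, 114]))
```

View pics/w4.png

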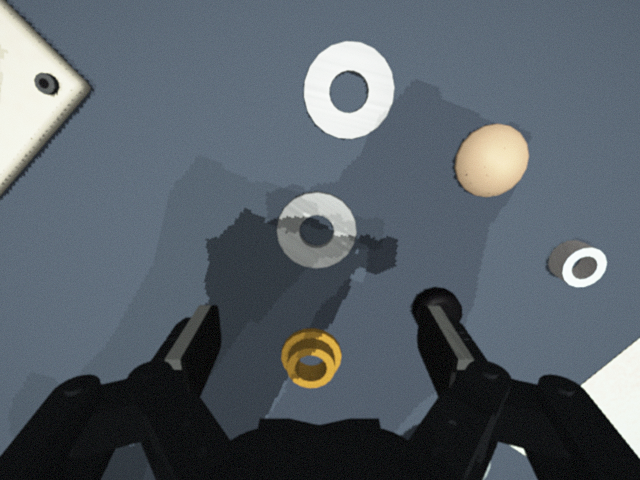

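View pics/s4.png

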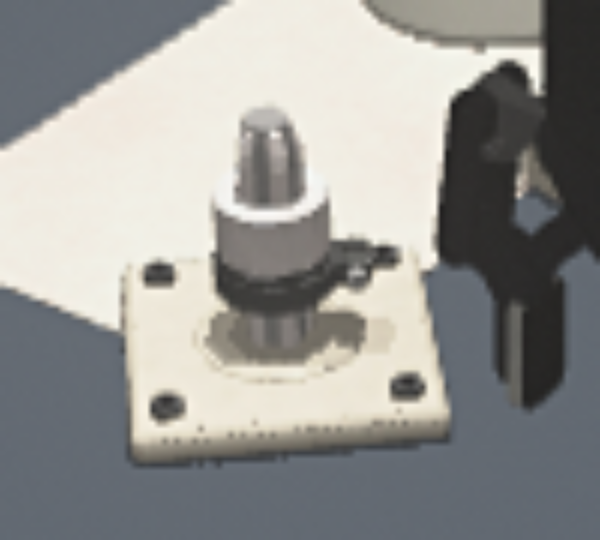

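arm_command(
  rows=[2, -2.5, 30, 0, 2, -2.5, 60, 0, 2, -2.5, 85, 0, 2, -2.5, 100, 0, 2, -2.5, 106, 0, 2, -2.5, 107, 0, 2, -2.5, 107, 0],
  jaw=-0.7,
)

```text
time_s: 13.95
position: [0.5915, -0.0555, 0.0048]
tcp_rot: [3.091, 0.549, 0.005]
wrist_force: [-0.8, 1.1, -0.7]
opening: 0.851
```

arm_command(
  rows=[0, 0, 1, 0, 0, 0, 2, 0],
)

```text
time_s: 14.2
position: [0.5918, -0.0555, 0.0033]
tcp_rot: [3.091, 0.549, 0.006]
wrist_force: [-0.3, 0.1, -0.5]
opening: 0.851
```

arm_command(
  rows=[0, 0, 1, 0, 0, 0, 2, 0],
)

```text
time_s: 14.45
position: [0.5919, -0.0555, 0.0013]
tcp_rot: [3.091, 0.549, 0.006]
wrist_force: [-0.4, 0.3, -1.5]
opening: 0.846
```

arm_command(
  rows=[0, 0, 1, 0, 0, 0, 2, 0, 0, 0, 3, 0],
)

```text
time_s: 14.82
position: [0.5919, -0.0555, -0.0018]
tcp_rot: [3.091, 0.549, 0.006]
wrist_force: [0.5, -0.6, -0.7]
opening: 0.85
```

arm_command(
  rows=[0, 0, 0.7, 0, 0, 0, 1.5, 0],
)

```text
time_s: 15.08
position: [0.5918, -0.0556, -0.0034]
tcp_rot: [3.091, 0.549, 0.006]
wrist_force: [0.0, -0.0, 0.2]
opening: 0.85
```

arm_command(
  rows=[0, 0, 0.7, 0, 0, 0, 1.5, 0],
)

```text
time_s: 15.32
position: [0.5919, -0.0555, -0.0049]
tcp_rot: [3.091, 0.549, 0.006]
wrist_force: [-0.0, -0.2, -1.3]
opening: 0.854
```

```bash
python3 look.py w5 washer 0.006
```

```text
t 15.325 pos [591.9 -55.5  -4.9] F [-0.02 -0.21 -1.25] open 0.854
0.67 pix [384.  76.] z [4.6 5.8 6.9] mid [688.2 -42.9   5.7] enc ((688.9807739257812, -42.961612701416016), 30.13776206970215)
 d tool(mm) [95.5 21.6  0.4]
0.57 pix [321. 316.] z [2.5 5.7 6.7] mid [590.1 -55.8   5.3] enc ((590.0973510742188, -55.90617752075195), 30.464359283447266)
 d tool(mm) [-1.8 -0.3 -0. ]
```

View pics/w5.png

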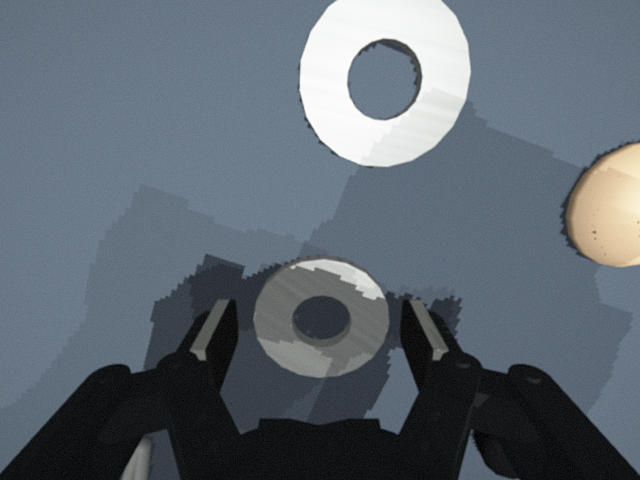

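arm_command(
  rows=[-1, 0, -0.5, 0, -2, 0, -0.5, 0, -2, 0, -0.5, 0],
)

```text
time_s: 15.85
position: [0.5899, -0.0563, -0.0044]
tcp_rot: [3.091, 0.549, 0.006]
wrist_force: [0.5, 0.5, -0.0]
opening: 0.853
```

arm_command(
  rows=[0, 0, 0, 0, 0, 0, 0, 0, 0, 0, 0, 0, 0, 0, 0, 0],
  jaw=1,
)

```text
time_s: 16.35
position: [0.5899, -0.0563, -0.0035]
tcp_rot: [3.091, 0.549, 0.007]
wrist_force: [-3.2, 0.7, 11.4]
opening: 0.664
```

arm_command(
  rows=[0, 0, -15, 0, 0, 0, -50, 0, 0, 0, -100, 0, 5, -35, -145, 0, 13, -85, -173, 0, 21, -140, -173, 0, 29, -190, -173, 0, 34, -229, -173, 0, 34, -229, -173, 0, 34, -229, -173, 0],
)

```text
time_s: 17.6
position: [0.5422, 0.17, 0.1694]
tcp_rot: [3.09, 0.549, 0.007]
wrist_force: [0.0, -0.8, -1.2]
opening: 0.66
```

```bash
python3 lpost.py w6; python3 part.py w6 -5 30
```

```text
t 17.6 pos [542.2 170.  169.4] F [ 0.03 -0.77 -1.24] open 0.66
0.108 752 mid [609.2 198.3 109.9] ((609.2553100585938, 198.1947784423828), 8.959517478942871) [72.6 -3.4  0.3] z [108.8 109.8 110.7]
0.1 294 mid [609.  197.1 103.5] ((609.2935180664062, 197.49427795410156), 11.848458290100098) [72.4 -2.7  0.3] z [100.8 103.5 106.4]
0.04 579 mid [620.1 196.3  51.1] ((617.8767700195312, 196.07456970214844), 28.424800872802734) [80.   1.6  0.3] z [47.9 49.6 50.7]
ring z hist (array([   0,    0,    0,    0,    0,    0,    0,    0,    0,    0,    0,
          0,    9,   35,  270,  152,    1,    0,    0,    0,    2,    0,
          1,    2,    1,    2,    1,    3,  149, 1576]), array([20, 22, 24, 26, 28, 30, 32, 34, 36, 38, 40, 42, 44, 46, 48, 50, 52,
       54, 56, 58, 60, 62, 64, 66, 68, 70, 72, 74, 76, 78, 80]))
(array([ 286,  286,  300,  309,  278,  257,  255,  244,  246,  230,  218,
        205,  214,  176, 1005, 9216,  510,  325,   71,    0,    0,    0,
          0,    0,    0,    0,    0]), array([-40, -38, -36, -34, -32, -30, -28, -26, -24, -22, -20, -18, -16,
       -14, -12, -10,  -8,  -6,  -4,  -2,   0,   2,   4,   6,   8,  10,
        12,  14]))
565 [-13.2 -30.2  -7. ] [30.7 28.2 -3. ]
best 0 [ 5.6125  -2.16875] 80
```

View pics/w6.png

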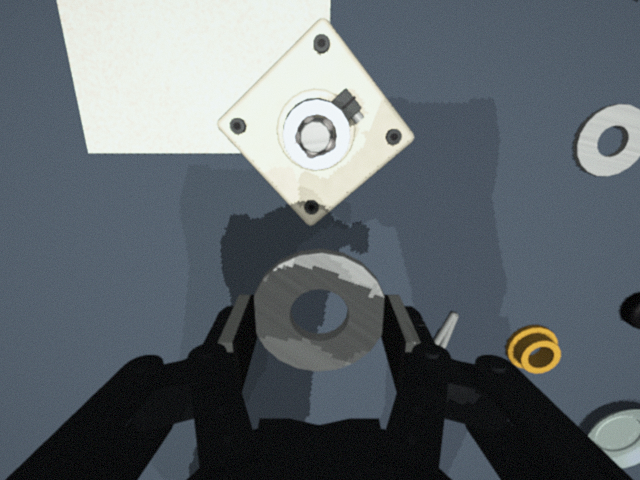

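```bash
python3 part.py w6 -9.3 30
```

```text
(array([ 286,  286,  300,  309,  278,  257,  255,  244,  246,  230,  218,
        205,  214,  176, 1005, 9216,  510,  325,   71,    0,    0,    0,
          0,    0,    0,    0,    0]), array([-40, -38, -36, -34, -32, -30, -28, -26, -24, -22, -20, -18, -16,
       -14, -12, -10,  -8,  -6,  -4,  -2,   0,   2,   4,   6,   8,  10,
        12,  14]))
10339 [-30.  -30.5 -11.3] [30.8 30.5 -7.3]
best 45 [ 1. -2.] 1
```

arm_command(
  rows=[25, -1, 0, 0, 52, -2, 0, 0, 72, -2, 5, 0, 72, -2, 20, 0, 72, -2, 35, 0, 72, -2, 45, 0, 72, -2, 53, 0, 72, -2, 60, 0, 72, -2, 66, 0, 72, -2, 72, 0],
)

```text
time_s: 18.95
position: [0.6099, 0.1956, 0.0973]
tcp_rot: [3.091, 0.546, 0.007]
wrist_force: [-0.3, -0.8, -1.3]
opening: 0.658
```

```bash
python3 - <<'E'
from h import *
s=telemetry.sense(); print((s['position']*1000).round(1),s['wrist_force'].round(1),s['torque'].round(2))
a,_=eyes.read_camera('side'); b,_=eyes.read_camera('wrist')
A=cv2.resize(a[130:240,240:350],(480,480)); cv2.imwrite('pics/c7.png',np.hstack([A,cv2.resize(b[180:480,190:450],(320,480))]))
E
```

```text
[609.9 195.6  97.3] [-0.3 -0.8 -1.3] [0.04 0.02 0.  ]
```

View pics/c7.png

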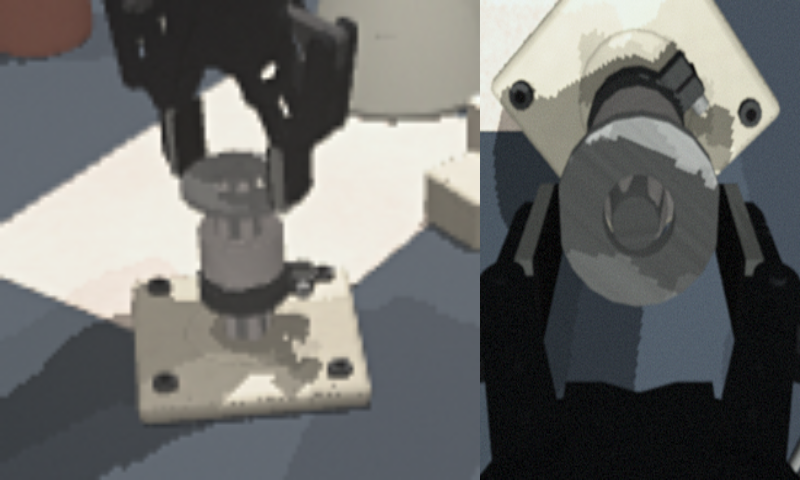

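The washer is threaded, with the post centred in its bore. Going down onto the spacer.

arm_command(
  rows=[0, 0, 3, 0, 0, 0, 6, 0, 0, 0, 9, 0, 0, 0, 12, 0, 0, 0, 14, 0],
)

```text
time_s: 19.68
position: [0.6097, 0.1958, 0.0829]
tcp_rot: [3.091, 0.546, 0.006]
wrist_force: [-0.4, 2.1, 0.4]
opening: 0.659
```

arm_command(
  rows=[0, 0, 1, 0, 0, 0, 2, 0],
)

```text
time_s: 19.92
position: [0.6097, 0.1959, 0.0808]
tcp_rot: [3.091, 0.546, 0.006]
wrist_force: [-1.5, 2.3, 1.0]
opening: 0.659
```

arm_command(
  rows=[0, 0, 0.5, 0, 0, 0, 1, 0],
)

```text
time_s: 20.18
position: [0.6097, 0.1959, 0.0798]
tcp_rot: [3.091, 0.546, 0.006]
wrist_force: [-1.7, 1.5, 1.6]
opening: 0.657
```

arm_command(
  rows=[0, 0, 0.4, 0, 0, 0, 0.8, 0],
)

```text
time_s: 20.42
position: [0.6097, 0.1959, 0.0791]
tcp_rot: [3.091, 0.546, 0.006]
wrist_force: [-1.2, 2.2, 0.0]
opening: 0.659
```

arm_command(
  rows=[0, 0, 0.4, 0, 0, 0, 0.8, 0],
)

```text
time_s: 20.68
position: [0.6097, 0.1959, 0.0782]
tcp_rot: [3.091, 0.546, 0.006]
wrist_force: [-0.9, 1.2, 0.8]
opening: 0.662
```

arm_command(
  rows=[0, 0, 0.4, 0, 0, 0, 0.8, 0],
)

```text
time_s: 20.92
position: [0.6097, 0.1959, 0.0774]
tcp_rot: [3.091, 0.546, 0.006]
wrist_force: [-0.6, 1.6, 0.8]
opening: 0.662
```

arm_command(
  rows=[0, 0, 0.4, 0, 0, 0, 0.7, 0],
)

```text
time_s: 21.18
position: [0.6097, 0.1959, 0.0767]
tcp_rot: [3.091, 0.546, 0.006]
wrist_force: [-1.1, 2.1, 0.8]
opening: 0.657
```

arm_command(
  rows=[0, 0, 0.3, 0, 0, 0, 0.6, 0],
)

```text
time_s: 21.42
position: [0.6097, 0.1959, 0.076]
tcp_rot: [3.091, 0.546, 0.006]
wrist_force: [-1.6, 1.6, 2.3]
opening: 0.664
```

arm_command(
  rows=[0, 0, 0.3, 0, 0, 0, 0.6, 0],
)

```text
time_s: 21.68
position: [0.6098, 0.1959, 0.0757]
tcp_rot: [3.091, 0.546, 0.007]
wrist_force: [-1.5, 1.3, 4.9]
opening: 0.661
```

arm_command(
  rows=[0, 0, 0.3, 0, 0, 0, 0.6, 0],
)

```text
time_s: 21.92
position: [0.6098, 0.1959, 0.0754]
tcp_rot: [3.091, 0.546, 0.007]
wrist_force: [-2.2, 1.2, 7.9]
opening: 0.658
```

arm_command(
  rows=[0, 0, 0.4, 0, 0, 0, 0.8, 0],
)

```text
time_s: 22.18
position: [0.6098, 0.196, 0.0752]
tcp_rot: [3.091, 0.546, 0.007]
wrist_force: [-3.9, -0.0, 9.9]
opening: 0.659
```

arm_command(
  rows=[0, 0, 0, 0, 0, 0, 0, 0, 0, 0, 0, 0],
  jaw=-1,
)

```text
time_s: 22.55
position: [0.6099, 0.1956, 0.075]
tcp_rot: [3.091, 0.546, 0.007]
wrist_force: [0.2, 0.4, -0.4]
opening: 0.995
```

arm_command(
  rows=[0, 0, -15, 0, 0, 0, -45, 0, 0, 0, -75, 0, -20, 20, -85, 0, -55, 57, -85, 0, -95, 98, -85, 0, -135, 139, -75, 0, -175, 180, -55, 0, -205, 212, -40, 0, -219, 226, -35, 0, -219, 226, -35, 0, -219, 226, -35, 0],
)

```text
time_s: 24.05
position: [0.4815, -0.0913, 0.1103]
tcp_rot: [3.091, 0.546, 0.008]
wrist_force: [0.2, -0.5, -0.4]
opening: 1.002
```

```bash
python3 look.py w8 bushing 0.020; python3 - <<'E'
from h import *
a,d=eyes.read_camera('side'); A=cv2.resize(a[150:240,250:350],(600,540)); cv2.imwrite('pics/s8.png',A)
E
```

```text
t 24.05 pos [481.5 -91.3 110.3] F [ 0.23 -0.49 -0.37] open 1.002
spot {'point': [0.4791, -0.0903, 0.0028], 'confidence': 0.87}
0.96 pix [318. 232.] z [ 4.  14.2 20.6] mid [482.2 -90.   19.5] enc ((482.2873229980469, -89.87440490722656), 19.980710983276367)
 d tool(mm) [ 1.2 -1.1  0. ]
```

View pics/w8.png

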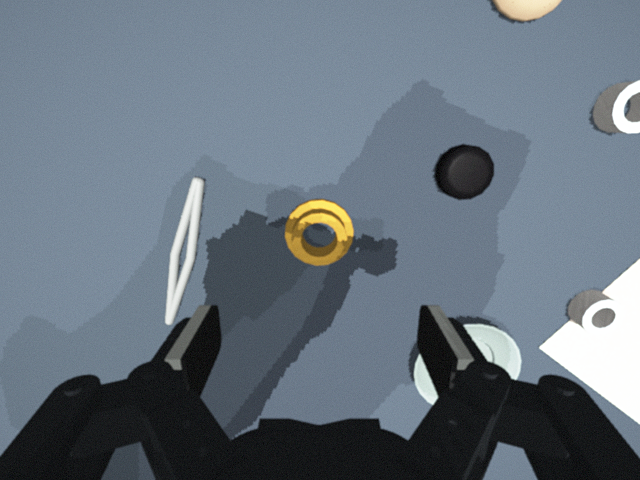

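View pics/s8.png

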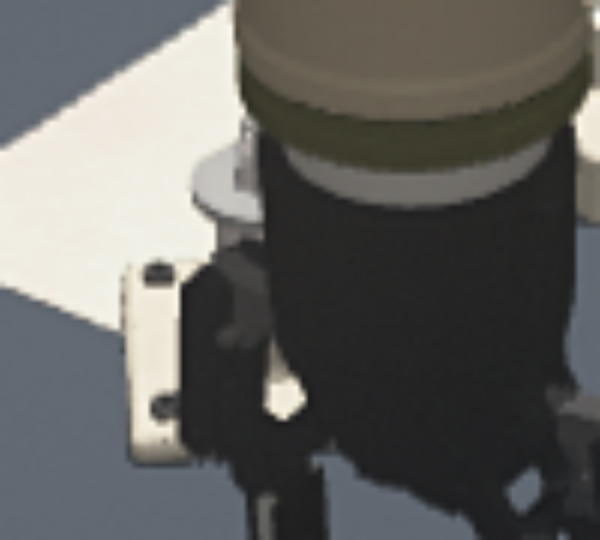

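arm_command(
  rows=[1, -0.5, 30, 0, 1, -0.5, 60, 0, 1, -0.5, 85, 0, 1, -0.5, 97, 0, 1, -0.5, 102, 0, 1, -0.5, 102, 0, 1, -0.5, 102, 0],
)

```text
time_s: 25.12
position: [0.4835, -0.0902, 0.0089]
tcp_rot: [3.09, 0.548, 0.01]
wrist_force: [0.2, 0.5, 0.1]
opening: 0.997
```

arm_command(
  rows=[0, 0, 0, 0, 0, 0, 0, 0, 0, 0, 0, 0, 0, 0, 0, 0, 0, 0, 0, 0, 0, 0, 0, 0],
  jaw=1,
)

```text
time_s: 25.88
position: [0.4837, -0.0902, 0.0096]
tcp_rot: [3.09, 0.548, 0.011]
wrist_force: [-1.0, -0.8, 11.5]
opening: 0.439
```

arm_command(
  rows=[0, 0, -15, 0, 0, 0, -50, 0, 10, -15, -100, 0, 35, -55, -140, 0, 63, -97, -160, 0, 92, -142, -160, 0, 120, -187, -160, 0, 145, -225, -160, 0, 145, -225, -160, 0, 145, -225, -160, 0],
)

```text
time_s: 27.12
position: [0.5406, 0.1705, 0.1698]
tcp_rot: [3.09, 0.548, 0.01]
wrist_force: [-0.1, -0.0, -0.8]
opening: 0.435
```

```bash
python3 lpost.py w9; python3 part.py w9 -11.5 20
```

```text
t 27.125 pos [540.6 170.5 169.8] F [-0.12 -0.04 -0.84] open 0.435
spot {'point': [0.6135, 0.2007, 0.1164], 'confidence': 0.61} [78.5 -3.6 53.8]
0.108 760 mid [609.6 198.1 109.9] ((609.6560668945312, 198.19821166992188), 8.98438835144043) [74.3 -2.3  0.4] z [108.8 109.7 110.7]
0.1 288 mid [609.3 197.5 103.5] ((609.6759643554688, 197.50796508789062), 11.708817481994629) [74.1 -1.6  0.4] z [101.1 104.1 106.3]
0.04 20 mid [622.2 190.3  52.5] ((619.9505615234375, 190.3314971923828), 22.617067337036133) [81.3  8.7  0.5] z [47.4 56.6 61.4]
ring z hist (array([0, 0, 0, 0, 0, 0, 0, 0, 0, 0, 0, 0, 0, 0, 0, 0, 0, 0, 1, 2, 1, 1,
       2, 1, 2, 1, 2, 3, 2, 4]), array([20, 22, 24, 26, 28, 30, 32, 34, 36, 38, 40, 42, 44, 46, 48, 50, 52,
       54, 56, 58, 60, 62, 64, 66, 68, 70, 72, 74, 76, 78, 80]))
(array([ 627,  339,  213,  244,  286,  273,  264,  257,  237,  240,  201,
        234,  201,  203, 1849, 1784,  406,  359,  297,  282,  272,  961,
       1023,  248,  183,   12,    0]), array([-40, -38, -36, -34, -32, -30, -28, -26, -24, -22, -20, -18, -16,
       -14, -12, -10,  -8,  -6,  -4,  -2,   0,   2,   4,   6,   8,  10,
        12,  14]))
2678 [-21.3 -20.5 -13.5] [19.1 20.5 -9.5]
best 59 [-1. -2.] 1
```

View pics/w9.png

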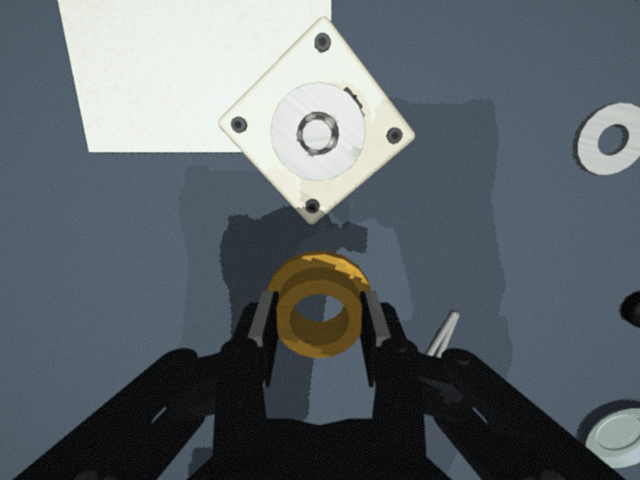

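arm_command(
  rows=[27, 0, 0, 0, 54, -1, 0, 0, 75, -1, 0, 0, 75, -1, 10, 0, 75, -1, 25, 0, 75, -1, 35, 0, 75, -1, 43, 0, 75, -1, 48, 0, 75, -1, 53, 0, 75, -1, 58, 0],
)

```text
time_s: 28.48
position: [0.6116, 0.1961, 0.1121]
tcp_rot: [3.09, 0.545, 0.011]
wrist_force: [-0.3, 0.4, -1.8]
opening: 0.438
```

```bash
python3 - <<'E'
from h import *
s=telemetry.sense(); print((s['position']*1000).round(1),s['wrist_force'].round(1),s['torque'].round(2))
a,_=eyes.read_camera('side'); b,_=eyes.read_camera('wrist')
A=cv2.resize(a[130:240,240:350],(480,480)); cv2.imwrite('pics/c10.png',np.hstack([A,cv2.resize(b[180:480,190:450],(320,480))]))
E
```

```text
[611.6 196.1 112.1] [-0.3  0.4 -1.8] [-0.02 -0.03 -0.04]
```

View pics/c10.png

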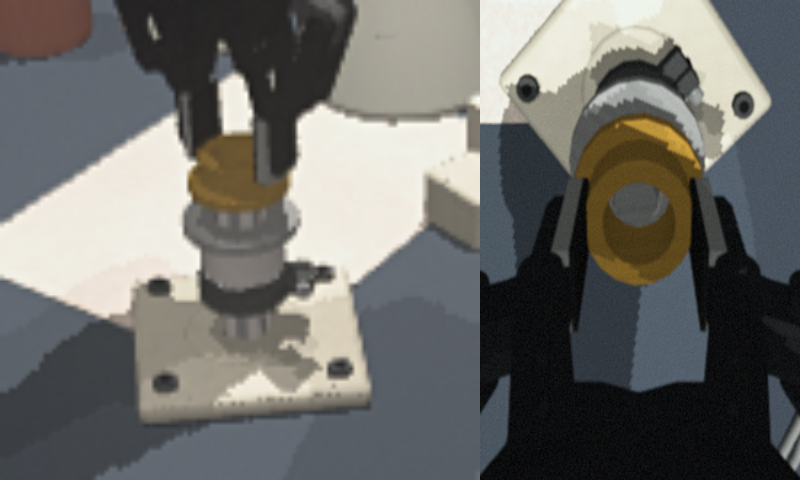

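The bushing is on the tip, flange down and centred. Down to the washer (contact expected near TCP z = 93).

arm_command(
  rows=[0, 0, 3, 0, 0, 0, 6, 0, 0, 0, 9, 0, 0, 0, 12, 0, 0, 0, 14, 0],
)

```text
time_s: 29.2
position: [0.6114, 0.1965, 0.0977]
tcp_rot: [3.09, 0.546, 0.01]
wrist_force: [-0.7, 3.2, 1.9]
opening: 0.44
```

arm_command(
  rows=[0, 0, 0.5, 0, 0, 0, 1, 0, 0, 0, 1.5, 0],
)

```text
time_s: 29.58
position: [0.6114, 0.1966, 0.0962]
tcp_rot: [3.09, 0.546, 0.01]
wrist_force: [-0.2, 2.1, 1.2]
opening: 0.435
```

arm_command(
  rows=[0, 0, 0.5, 0, 0, 0, 1, 0],
)

```text
time_s: 29.82
position: [0.6114, 0.1966, 0.0953]
tcp_rot: [3.09, 0.546, 0.01]
wrist_force: [-0.6, 2.4, 0.8]
opening: 0.435
```

arm_command(
  rows=[0, 0, 0.4, 0, 0, 0, 0.8, 0],
)

```text
time_s: 30.08
position: [0.6115, 0.1966, 0.0946]
tcp_rot: [3.09, 0.546, 0.01]
wrist_force: [-1.5, 2.2, 3.6]
opening: 0.436
```

arm_command(
  rows=[0, 0, 0.3, 0, 0, 0, 0.6, 0],
)

```text
time_s: 30.32
position: [0.6115, 0.1966, 0.0944]
tcp_rot: [3.091, 0.546, 0.011]
wrist_force: [-1.9, 1.2, 7.3]
opening: 0.435
```

arm_command(
  rows=[0, 0, 0.3, 0, 0, 0, 0.6, 0],
)

```text
time_s: 30.58
position: [0.6116, 0.1966, 0.0942]
tcp_rot: [3.091, 0.546, 0.011]
wrist_force: [-2.7, 0.8, 8.3]
opening: 0.433
```

arm_command(
  rows=[0, 0, 0.4, 0, 0, 0, 0.8, 0],
)

```text
time_s: 30.82
position: [0.6116, 0.1966, 0.0941]
tcp_rot: [3.091, 0.546, 0.012]
wrist_force: [-2.1, 1.7, 9.3]
opening: 0.44
```

arm_command(
  rows=[0, 0, 0, 0, 0, 0, 0, 0, 0, 0, 0, 0],
  jaw=-1,
)

```text
time_s: 31.2
position: [0.6116, 0.1962, 0.0938]
tcp_rot: [3.091, 0.545, 0.011]
wrist_force: [-1.2, -0.8, -0.6]
opening: 1.0
```

arm_command(
  rows=[0, 0, -15, 0, 0, 0, -40, 0, 0, 0, -60, 0, -20, 0, -70, 0, -50, 0, -70, 0, -75, 0, -70, 0, -75, 0, -70, 0, -75, 0, -70, 0],
)

```text
time_s: 32.2
position: [0.5416, 0.1711, 0.1642]
tcp_rot: [3.091, 0.545, 0.014]
wrist_force: [0.3, 0.6, 0.0]
opening: 0.995
```

```bash
python3 lpost.py w11; python3 - <<'E'
from h import *
a,d=eyes.read_camera('side'); b=cv2.imread('pics/w11.png')
cv2.imwrite('pics/c11.png',np.hstack([cv2.resize(a[130:240,240:350],(400,400)),cv2.resize(b[20:220,210:410],(400,400))]))
W=np.load('pics/w11.npy'); r=np.hypot(W[...,0]-.6095,W[...,1]-.197)
for lo,hi in [(.0145,.019),(.021,.025),(.0275,.0295)]:
    M=(r>lo)&(r<hi)&(W[...,2]>.06); print(lo,(np.percentile(W[M][:,2],[10,50,90])*1000).round(1) if M.any() else None)
W=cloud('side',d)
r=np.hypot(W[...,0]-.6075,W[...,1]-.1935)
for lo,hi in [(.0145,.019),(.0275,.0295)]:
    M=(r>lo)&(r<hi)&(W[...,2]>.06)&(d>0); print('side',lo,(np.percentile(W[M][:,2],[10,50,90])*1000).round(1) if M.any() else None)
E
```

```text
t 32.2 pos [541.6 171.1 164.2] F [0.32 0.59 0.02] open 0.995
spot {'point': [0.6148, 0.1966, 0.1153], 'confidence': 0.72} [77.1  0.9 49.5]
0.108 794 mid [609.5 197.8 110. ] ((609.4473266601562, 197.82247924804688), 9.112825393676758) [72.9 -1.9  0.6] z [108.8 109.8 110.7]
0.1 2691 mid [609.5 197.5 103.5] ((609.4589233398438, 197.6071014404297), 19.918428421020508) [72.9 -1.7  0.6] z [103.3 104.6 105.5]
0.04 22 mid [622.2 190.8  50.8] ((620.53564453125, 190.81051635742188), 22.365646362304688) [80.9  8.5  0.7] z [44.1 56.2 60.2]
ring z hist (array([0, 0, 0, 0, 0, 0, 0, 0, 0, 0, 0, 0, 0, 0, 0, 0, 0, 1, 0, 2, 1, 2,
       1, 2, 2, 1, 4, 3, 3, 2]), array([20, 22, 24, 26, 28, 30, 32, 34, 36, 38, 40, 42, 44, 46, 48, 50, 52,
       54, 56, 58, 60, 62, 64, 66, 68, 70, 72, 74, 76, 78, 80]))
0.0145 [103.8 104.6 105.5]
0.021 [89.8 90.7 91.5]
0.0275 [83.7 84.6 85.5]
side 0.0145 [ 89.6 102.3 105.5]
side 0.0275 [80.2 83.4 85.4]
```

View pics/c11.png

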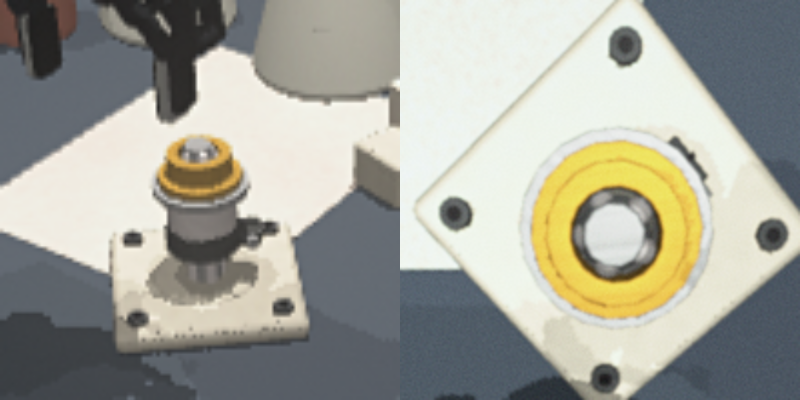

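```bash
python3 - <<'E'
from h import *
a,d=eyes.read_camera('top'); cv2.imwrite('pics/topend.png',a)
for t in ['eyecap','shell','dish','jar','forceps','spacer','washer']:
    print(t,[(r['point'],r['confidence']) for r in eyes.spot_point(t,'top')])
print(job.finish_job(), telemetry.sense()['time_s'])
E
```

```text
eyecap [([0.5602, -0.1714, -0.0], 0.86), ([0.6108, 0.1998, 0.1112], 0.48)]
shell [([0.6857, -0.1571, 0.0041], 0.9)]
dish [([0.4145, -0.2472, -0.0022], 0.64)]
jar []
forceps [([0.4319, 0.0003, -0.0009], 0.83), ([0.6076, 0.1976, 0.0802], 0.72)]
spacer [([0.6363, -0.2528, 0.0033], 0.54), ([0.4983, -0.3284, -0.0018], 0.5), ([0.4157, -0.2476, -0.0017], 0.5)]
washer [([0.6945, -0.0408, 0.0017], 0.92), ([0.6113, 0.1976, 0.079], 0.59), ([0.4136, -0.2474, -0.005], 0.44)]
the job is handed in; nothing more can be done
the job is handed in; nothing more can be done
```

The pivot stack is back on the post: the 44 mm spacer, then the washer that lay nearest the base, then the bushing with its flange down. I handed the job in at about 32 s, with the gripper open and clear of the stack.

**Pushes:** I pushed each part down until the force rose. The peak wrist readings were about 11 N for the spacer, 9.9 N for the washer and 9.3 N for the bushing. The washer's and bushing's own weight adds about 1 N to those, and none came near the 16 N that would crush the spring.

**Gaps:** The wrist depth gave 84.6 mm for the washer's top, 90.7 mm for the flange's top and 104.6 mm for the bushing's top. So there is no gap between washer and bushing. I judged the washer-to-spacer contact only by feel.

**Spring:** I felt it at about 55.2 mm, and the stack's underside works out to about 54.6 mm. That means it is compressed by about 0.6 mm. I worked this out from the grasp heights and did not measure it directly.

**Other things:** The eyecap, shell, dish, forceps and the look-alike rings were found where they had been, within the detector's accuracy. The detector missed the jar in the last picture and I did not view that picture, so the jar's place is not confirmed. The arm was never near it.

**Disagreements:** The side and wrist cameras differed by 2 to 4 mm in their positions. The networks also gave a few false low-confidence reports on the stand and the dish, which I ignored.

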